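# Clear and open the push-to-open jar cupboard

### The job

A green biscuit carton has been left in front of the small handle-less cupboard: slide it along the worktop, without lifting it, until it is well clear of the door's swing. Then press the closed door near its free edge so that the push catch lets go, take the fingers off so that it springs ajar, and with a finger behind the free edge swing it wide open, to a right angle or a little more, so that the honey and sugar inside can be reached. The door must not hit the carton, nothing is picked up, and everything else stays where it stands.

Things in the scene. Friction and masses are not known exactly. Their poses are not given: they have to be found in the camera images.
- cupboard: small oak counter cupboard, fixed to the worktop, 130 deep (x), 220 wide (y), 190 high, its door in front of that. Origin: centre of its underside. -x points out of its front (towards the robot), +y to its left seen from the robot. The closed door's front face lies 87 mm in front of the origin. The top is flat and empty. Inside, on the floor at the left, sits the grey catch unit.
- door (a joint): door angle, rad: 0 closed and latched, positive swinging out, stop at 1.8. Hinge at the right, free edge at the left. Pushed in 3 mm at the free edge (-0.015 rad, about 4 N; stop at -0.03), the catch lets go; then a damped spring pin pushes the freed door out within a second to about 0.3 rad (65 mm at the edge). Beyond that it swings with a little friction and stays where left. The catch does not latch again.
- door_foot (a point): flat wooden door leaf without a handle, 16 thick, 220 wide, from 10 to 188 mm above the worktop, 6 mm gap behind it when closed. This point: on the hinge line at worktop level, +y along the door from the hinge to the free edge, -x out of its front. Back face: plane x = 0; front face: x = -16 mm.
- hinge_line (a point): point on the door's vertical hinge line at 188 mm height, at the cupboard's right front edge (71 mm in front of and 110 mm to the right of the cupboard's origin, in its frame); fixed. The door sweeps a circle of 220 mm about it.
- door_corner (a point): the door's upper free corner on its front face, 188 mm high; moves with the door
- strike (a point): steel catch staple on the back of the door, 190 mm from the hinge, standing 26 mm out of the back face between 28 and 68 mm above the worktop (point at its middle): behind the door keep the fingertips higher than 90 mm
- carton: pale green card box of biscuits, 0.13 to 0.24 kg, loose, 68 (x) by 135 (y) by 62 (z), lying flat; origin at the centre of its underside. Its centre lies about 90 to 115 mm in front of the closed door, in its swing.
- honey_jar: honey jar with a red lid, 62 wide, 86 high, inside the cupboard; stays
- sugar_shaker: glass sugar shaker, 44 wide, 90 high, inside the cupboard; stays
- red_jam_jar: jam jar with a grey lid, 65 wide, 94 high, to the left; stays. Origin at the underside
- tin: flat blue and silver tin, 63 by 105 by 24, behind to the left; stays. Origin at the underside
- card_reader: black card reader, 150 by 68 by 37, near the front to the left; stays. Origin at the underside
- orange_juice: orange juice bottle, 67 wide, 200 high, right of the cupboard; stays. Origin at the underside
- can: beige drink can, 68 wide, 115 high, right of the cupboard; stays. Origin at the underside

How it is judged (in metres and radians):
On the way, in this order (a step that is already met when the one before it is completed fails the run):
1. the carton has been slid clear of the door's swing while the door is still closed ((horizontal distance between hinge_line and carton above 0.25 m or y of carton in the frame of cupboard below -0.17 m) and value of joint door below 0.05 rad), for 0.2 s.
2. the fingers have pressed the closed door in until the catch lets go (value of joint door below -0.012 rad and contact force between the fingers and door above 0.5 N), for 0.04 s.
3. the door has sprung ajar by itself, with nothing of the robot touching it (value of joint door between 0.2 and 0.7 rad and contact force between each of the fingers, the arm and door below 0.1 N), for 0.1 s.
At the end, for the whole second after the job is handed in: The door stands still, open by more than 1.4 rad (80 degrees); the carton lies flat and still on the worktop with its centre more than 250 mm from the hinge line (or beyond the hinge, to the right of the cupboard's right side by 60 mm or more) (value of joint door above 1.4 rad and angular speed of door below 0.1 rad/s and (horizontal distance between hinge_line and carton above 0.25 m or y of carton in the frame of cupboard below -0.17 m) and height (world z) of carton between -0.01 and 0.01 m and angle between carton's own z axis and vertical below 0.1 rad and linear speed of carton below 0.02 m/s); the robot touches nothing.
It fails at once if the carton is lifted or tipped (height (world z) of carton above 0.012 m or angle between carton's own z axis and vertical above 0.25 rad).
It fails at once if the door hits the carton (contact force between door and carton above 0.5 N).
It fails at once if something that should stay was moved by more than 20 mm (distance of any of honey_jar, sugar_shaker, red_jam_jar, tin, card_reader, orange_juice, can from where it was at the start of the episode above 0.02 m).
It also fails if it takes over 64 s, if anything falls off the work surface, if the arm or the gripper's body presses on something with over 40 N, if the wrist force passes 120 N, or if a joint passes its speed limit or range.

### The arm

A 7-joint arm with a two-finger parallel gripper is mounted at the origin on a cart in front of the work surface, level with it; the furniture and walls round the work are solid. World frame = base frame: x ahead of the robot, y to its left, z up, the work surface at z = 0. Lengths are in mm, angles in rad, forces in N, time in s.
With the tool pointing down it reaches from about 425 to 875 mm from the base axis. Payload 8.4 kg.
Tool frame: the origin (TCP) lies at the very end of the fingers, on their centre line; the grasp point (between the pads) lies 19 mm behind it (env.hold_point_z is the distance from the TCP to the grasp point, in mm); z points along the fingers, y is the line along which they close (so a half turn about z gives the same grasp; the last joint's range is limited). The gripper opens to 87 mm and grips with 3 to 60 N. Pads are 19 mm wide; open, the fingers measure 117 mm over their backs; the gripper's body (75 mm by 190 mm) begins 51 mm behind the grasp point.
Start: joints at [-1.407, 0.333, 0.04, 1.465, -0.013, 1.343, -0.059], TCP at [168.863, 627.653, 222.546] pointing down, gripper open.
Joint ranges: [-2.58, 2.58], [-0.38, 2.09], [-1.3, 1.39], [0.25, 2.4], [-1.5, 4.64], [0.08, 2.09], [-2.65, 2.65]. Speed limits (rad/s): [2.22, 2.22, 2.79, 2.79, 3.14, 3.14, 3.14].

### API

Orientations are given as a rotation vector (axis times angle).
In Python, from plant import telemetry, vision, env gives the robot as it stands.
- The arm moves only by the tool servo_tool, never from a script. Its argument "increments" is a list of rows, each an object with "slide": the shift along the tool's x, y, z in units of 25 mm (1.0 is 25 mm), a list of three; "turn": the turn, a rotation vector about the tool's x, y, z in units of 5 degrees (1.0 is 5 degrees), a list of three. A call has 1 to 8 rows; each row shifts and turns the commanded pose from where the row before left it, along the tool's axes as they then stand; what a row does not reach is not made up. A row lasts 1/8 s, in which the tool goes at most 62.5 mm and 10.7 degrees, less where a joint would pass 70% of its speed; a pose out of reach is approached as far as the arm can. A call is refused whole if a number of a shift passes 1 or a number of a turn 1, either way. A call with a gripper value outside its range is refused whole. "hand" is the closure, from -1 (fully open) to 1 (shut), so that 0 is half open, set as the call begins (left out, the last holds). The fingers move at their own pace and stop on an object; "grip_force" is the grip in N (left out, the last holds). Time passes only in rows, so rows that do not move let the fingers close. It gives the time, the measured TCP pose, the force, the opening and the grip force at its end, in the units of the state.
- telemetry.read_state(): the state, without advancing time (a new reading comes with each control period).
- vision.grab_frame(name): name is "side" or "top"; returns a dict with "frame" (384x512x3 uint8, red, green, blue), "mtx" (3x3 intrinsics, pixels), "origin" and "rotation" of the camera in the world. Camera axes: x right, y up, looking along -z (the intrinsics and any distortion apply to the point x, -y, -z); pixel columns grow to the right and rows downward; lengths in mm; the calibration is good to about 2 mm. A picture is of the moment at which its call begins. There is no depth.
- env.hand_in(): hands the job in; it is judged then, once.
The state is a dict: "t": time; "joint_pos": joint angles; "joint_velocities": joint speeds; "effort": joint torques, N m; "tcp_pos": TCP position; "ee_rot": TCP orientation; "wrist_force": force on the tool from outside, world axes, zero at the start; "torque": the same for the moment, N m; "opening": finger opening in mm; "gripper_force": force on a finger pad.
Only numpy, scipy, OpenCV 4.12 (cv2) and the standard library are available. Lean on these libraries where they do the work, as an engineer would, in place of code of your own. Each camera call takes 0.05 s, during which the arm holds its last target. There are 200 camera calls.

## Working session

There is one attempt and no reset: what is moved stays moved. The work goes in short steps, Python scripts to look and compute and a tool call to move; the robot and the scene stay as the last step left them, time stands still between calls to the robot, and variables do not carry over. Pictures are saved under pics/ and viewed, at most 10 in all, crops included, and the job is handed in when it is done.

Besides the shell and the picture viewer there is one more tool, called in YAML: its name, and indented under it one key for each argument. servo_tool: Moves the arm, as the interface text tells. Its arguments: {"type":"object","properties":{"increments":{"type":"array","items":{"type":"object","properties":{"slide":{"type":"array","items":{"type":"number"}},"turn":{"type":"array","items":{"type":"number"}}}}},"hand":{"type":"number"},"grip_force":{"type":"number"}},"required":["increments"]}

```bash
mkdir -p pics; ls; python3 - <<'E'
from plant import telemetry, vision, env
import cv2,numpy as np
s=telemetry.read_state();print(s['tcp_pos'],s['ee_rot'],s['t'],s['opening'])
for n in('side','top'):
    f=vision.grab_frame(n);cv2.imwrite(f'pics/{n}0.png',f['frame'][:,:,::-1]);print(n,f['mtx'],f['origin'],f['rotation'],f.keys())
    np.savez(f'pics/{n}0.npz',**{k:f[k] for k in('mtx','origin','rotation')})
E
```

```text
pics
[168.75913515 627.20621774 221.63726548] [-4.11613940e-01 -3.11440209e+00  2.59852520e-03] 0.0 86.78909590063274
side [[470.00605732   0.         255.25444725]
 [  0.         470.00605732 185.41663345]
 [  0.           0.           1.        ]] [1340.73893576 -159.77730269 1363.94202353] [0.466641   0.4052494  1.44268436] dict_keys(['frame', 'mtx', 'origin', 'rotation'])
top [[468.23574608   0.         256.41750364]
 [  0.         468.23574608 186.47035167]
 [  0.           0.           1.        ]] [-392.37483146 -210.85969373 1326.16212203] [ 0.56337412 -0.4862822  -1.30798979] dict_keys(['frame', 'mtx', 'origin', 'rotation'])
```

View pics/side0.png

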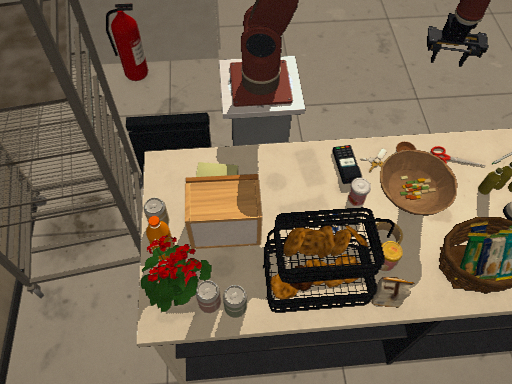

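View pics/top0.png

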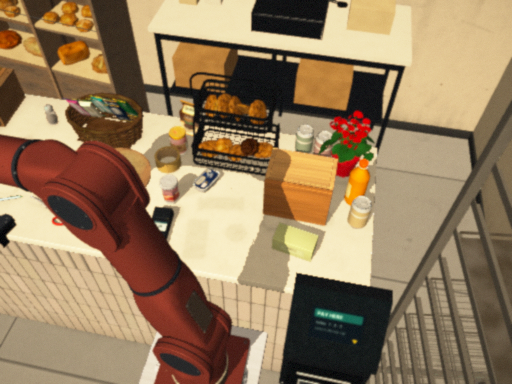

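Side: cupboard at about (223,210), carton top just visible at (217,170). Top: cupboard at (300,185), carton (295,241), can (360,210), juice (358,182), card reader (163,220). I'll enlarge the cupboard area of the top view.

```bash
cat > h.py <<'E'
import numpy as np
from scipy.spatial.transform import Rotation as R
class Cam:
    def __init__(s,n):
        d=np.load(f'pics/{n}0.npz');s.K=d['mtx'];s.o=d['origin'];r=d['rotation'];s.R=R.from_rotvec(r.ravel()).as_matrix() if r.size==3 else r
    def at(s,u,v,z):
        d=np.linalg.inv(s.K)@[u,v,1];d=s.R@(d*[1,-1,-1]);return s.o+d*(z-s.o[2])/d[2]
    def px(s,p):
        q=(s.R.T@(np.array(p,float)-s.o))*[1,-1,-1];q=s.K@q;return q[:2]/q[2]
E
python3 - <<'E'
import cv2
from h import *
i=cv2.imread('pics/top0.png')[140:270,220:390];cv2.imwrite('pics/c1.png',cv2.resize(i,None,fx=4.5,fy=4.5,interpolation=cv2.INTER_CUBIC))
c=Cam('top')
print(c.at(295,241,62),c.at(300,185,150),Cam('side').at(217,170,62))
E
```

```text
[ 438.47837507 -193.80507925   62.        ] [ 598.80913577 -179.5166987   150.        ] [ 451.51784733 -188.90523208   62.        ]
```

View pics/c1.png

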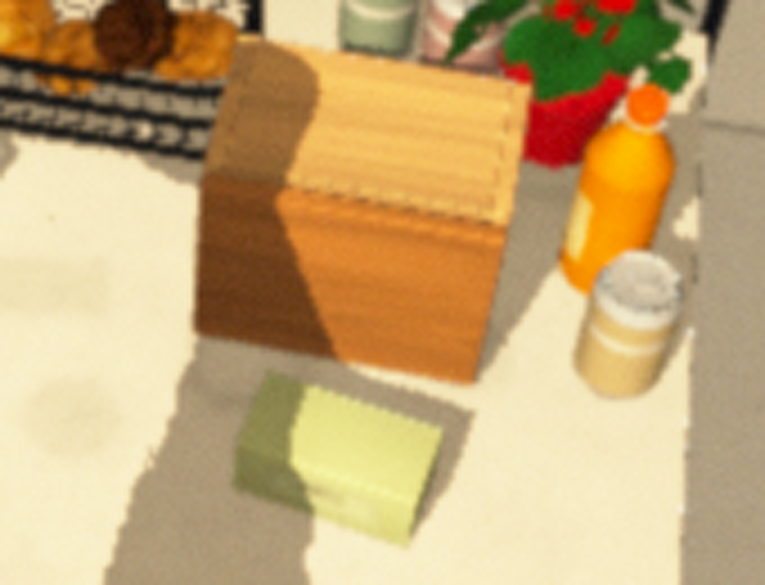

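The crop shows the door front's corners at crop pixels (203,178), (503,228), (195,333), (475,383). The carton's top corners are at (270,373) and (442,430), and its bottom front corners at (235,490) and (408,545).

```bash
python3 - <<'E'
from h import *
c=Cam('top');np.set_printoptions(precision=1,suppress=True)
g=lambda X,Y,z:c.at(220+X/4.5-.4,140+Y/4.5-.4,z)
tl,tr,bl,br=g(203,178,188),g(503,228,188),g(195,333,10),g(475,383,10)
print(tl,tr,bl,br)
a,b,d,e=g(270,373,62),g(442,430,62),g(235,490,0),g(408,545,0)
print(a,b,d,e)
for p,q in((tl,tr),(bl,br),(a,b),(d,e)): v=(p-q)[:2];print(np.linalg.norm(v),np.degrees(np.arctan2(-v[0],v[1])))
print('carton c',(a+b+d+e)/4)
for n,X,Y,z in(('can top',638,280,115),('cap',648,103,200)):print(n,g(X,Y,z))
print('jam lid',c.at(170,180,94),'reader near',c.at(163,220,37), 'tin',c.at(208,180,24))
E
```

```text
[566.9 -66.8 188. ] [ 566.4 -280.1  188. ] [561.1 -67.4  10. ] [ 559.6 -284.7   10. ]
[ 499.4 -133.6   62. ] [ 476.  -262.9   62. ] [ 434.1 -122.     0. ] [ 414.4 -252.7    0. ]
213.3300026924072 -0.15130942068148864
217.32145484954782 -0.3814161684003927
131.34295627307944 -10.230090169804825
132.16815434078907 -8.574722673315476
carton c [ 456.  -192.8   31. ]
can top [ 599.9 -385.9  115. ]
cap [ 696.  -371.5  200. ]
jam lid [573.3 262.5  94. ] reader near [445.  252.6  37. ] tin [657.4 154.9  24. ]
```

```bash
cat > plan.py <<'E'
# usage: plan.py x y z yaw_deg n   (yaw = direction of tool y in world, tool down); prints one constant row for n rows
import sys
from h import *
from plant import telemetry
s=telemetry.read_state();p=np.array(s['tcp_pos']);A=R.from_rotvec(s['ee_rot'])
x,y,z,yaw,n=map(float,sys.argv[1:6]);n=int(n);c,si=np.cos(np.radians(yaw)),np.sin(np.radians(yaw))
B=R.from_matrix(np.array([[si,c,0],[-c,si,0],[0,0,-1]]))
if len(sys.argv)>6:B=A
w=(A.inv()*B).as_rotvec()/n
S=sum((R.from_rotvec(w*k).as_matrix() for k in range(n)),np.zeros((3,3)))
sl=np.linalg.solve(S,A.inv().apply([x,y,z]-p))
ya=A.as_matrix()[:,1]
print('now',p.round(1),'yaw',round(float(np.degrees(np.arctan2(ya[1],ya[0]))),1),'F',np.round(s['wrist_force'],1),'open',round(s['opening'],1),'t',round(s['t'],2))
print('slide',(sl/25).round(3),'turn',(np.degrees(w)/5).round(3))
q=p.copy();C=A
for k in range(n): 
    q=q+C.apply(sl);C=C*R.from_rotvec(w)
    if n>8 and k%8==7:print(q.round())
E
python3 plan.py 436 -305 222 -9.5 44
```

```text
Traceback (most recent call last):
  File "plan.py", line 7, in <module>
    B=R.from_matrix(np.array([[si,c,0],[-c,si,0],[0,0,-1]]))
  File "scipy/spatial/transform/_rotation.pyx", line 1143, in scipy.spatial.transform._rotation.Rotation.from_matrix
ValueError: Non-positive determinant (left-handed or null coordinate frame) in rotation matrix 0: [[-0.16504761  0.9862856   0.        ]
 [-0.9862856  -0.16504761  0.        ]
 [ 0.          0.         -1.        ]].
```

```bash
sed -i 's/\[\[si,c,0\],\[-c,si,0\]/[[-si,c,0],[c,si,0]/' plan.py; python3 plan.py 436 -305 222 -9.5 44;python3 plan.py 436 -305 222 -30 44
```

```text
now [168.8 627.2 221.7] yaw 74.9 F [-0.7 -0.4 -0. ] open 87.1 t 0.1
slide [-0.921 -0.294  0.   ] turn [-0.     0.     0.384]
[318. 505. 222.]
[429. 347. 222.]
[494. 166. 222.]
[509. -26. 222.]
[ 473. -216.  222.]
now [168.8 627.2 221.7] yaw 74.9 F [-0.7 -0.4 -0. ] open 87.1 t 0.1
slide [-1.009 -0.136  0.   ] turn [-0.     0.     0.477]
[342. 523. 222.]
[472. 367. 222.]
[544. 178. 222.]
[550. -25. 222.]
[ 489. -218.  222.]
```

servo_tool:
  increments:
    - {"slide": [-0.92,-0.29,0],"turn": [0,0,0.38]}
    - {"slide": [-0.92,-0.29,0],"turn": [0,0,0.38]}
    - {"slide": [-0.92,-0.29,0],"turn": [0,0,0.38]}
    - {"slide": [-0.92,-0.29,0],"turn": [0,0,0.38]}
    - {"slide": [-0.92,-0.29,0],"turn": [0,0,0.38]}
    - {"slide": [-0.92,-0.29,0],"turn": [0,0,0.38]}
    - {"slide": [-0.92,-0.29,0],"turn": [0,0,0.38]}
    - {"slide": [-0.92,-0.29,0],"turn": [0,0,0.38]}
  hand: 0

```text
t: 1.1
tcp_pos: [319.0, 504.9, 222.5]
ee_rot: [-0.823, -3.032, 0.0]
wrist_force: [0.7, 0.5, -0.1]
opening: 43.4
gripper_force: 0.0
```

servo_tool:
  increments:
    - {"slide": [-0.92,-0.29,0],"turn": [0,0,0.38]}
    - {"slide": [-0.92,-0.29,0],"turn": [0,0,0.38]}
    - {"slide": [-0.92,-0.29,0],"turn": [0,0,0.38]}
    - {"slide": [-0.92,-0.29,0],"turn": [0,0,0.38]}
    - {"slide": [-0.92,-0.29,0],"turn": [0,0,0.38]}
    - {"slide": [-0.92,-0.29,0],"turn": [0,0,0.38]}
    - {"slide": [-0.92,-0.29,0],"turn": [0,0,0.38]}
    - {"slide": [-0.92,-0.29,0],"turn": [0,0,0.38]}

```text
t: 2.1
tcp_pos: [430.7, 348.2, 222.6]
ee_rot: [1.217, 2.896, -0.0]
wrist_force: [0.1, 0.8, 0.4]
opening: 43.8
gripper_force: 0.0
```

servo_tool:
  increments:
    - {"slide": [-0.92,-0.29,0],"turn": [0,0,0.38]}
    - {"slide": [-0.92,-0.29,0],"turn": [0,0,0.38]}
    - {"slide": [-0.92,-0.29,0],"turn": [0,0,0.38]}
    - {"slide": [-0.92,-0.29,0],"turn": [0,0,0.38]}
    - {"slide": [-0.92,-0.29,0],"turn": [0,0,0.38]}
    - {"slide": [-0.92,-0.29,0],"turn": [0,0,0.38]}
    - {"slide": [-0.92,-0.29,0],"turn": [0,0,0.38]}
    - {"slide": [-0.92,-0.29,0],"turn": [0,0,0.38]}

```text
t: 3.1
tcp_pos: [497.3, 167.8, 222.6]
ee_rot: [1.589, 2.71, -0.0]
wrist_force: [0.3, -0.5, -0.1]
opening: 43.5
gripper_force: 0.0
```

servo_tool:
  increments:
    - {"slide": [-0.92,-0.29,0],"turn": [0,0,0.38]}
    - {"slide": [-0.92,-0.29,0],"turn": [0,0,0.38]}
    - {"slide": [-0.92,-0.29,0],"turn": [0,0,0.38]}
    - {"slide": [-0.92,-0.29,0],"turn": [0,0,0.38]}
    - {"slide": [-0.92,-0.29,0],"turn": [0,0,0.38]}
    - {"slide": [-0.92,-0.29,0],"turn": [0,0,0.38]}
    - {"slide": [-0.92,-0.29,0],"turn": [0,0,0.38]}
    - {"slide": [-0.92,-0.29,0],"turn": [0,0,0.38]}

```text
t: 4.1
tcp_pos: [514.3, -23.8, 222.6]
ee_rot: [1.934, 2.476, 0.0]
wrist_force: [0.4, 0.1, 0.7]
opening: 43.8
gripper_force: 0.0
```

```bash
python3 plan.py 436 -305 222 -9.5 14
```

```text
now [514.3 -23.8 222.6] yaw 14.0 F [0.4 0.1 0.7] open 43.8 t 4.1
slide [-0.796 -0.269  0.002] turn [0.    0.    0.336]
[ 484. -189.  222.]
```

servo_tool:
  increments:
    - {"slide": [-0.8,-0.27,0],"turn": [0,0,0.34]}
    - {"slide": [-0.8,-0.27,0],"turn": [0,0,0.34]}
    - {"slide": [-0.8,-0.27,0],"turn": [0,0,0.34]}
    - {"slide": [-0.8,-0.27,0],"turn": [0,0,0.34]}
    - {"slide": [-0.8,-0.27,0],"turn": [0,0,0.34]}
    - {"slide": [-0.8,-0.27,0],"turn": [0,0,0.34]}
    - {"slide": [-0.8,-0.27,0],"turn": [0,0,0.34]}

```text
t: 4.97
tcp_pos: [489.4, -169.0, 222.6]
ee_rot: [2.18, 2.262, -0.0]
wrist_force: [0.1, 0.0, -0.5]
opening: 43.8
gripper_force: 0.0
```

servo_tool:
  increments:
    - {"slide": [-0.8,-0.27,0],"turn": [0,0,0.34]}
    - {"slide": [-0.8,-0.27,0],"turn": [0,0,0.34]}
    - {"slide": [-0.8,-0.27,0],"turn": [0,0,0.34]}
    - {"slide": [-0.8,-0.27,0],"turn": [0,0,0.34]}
    - {"slide": [-0.8,-0.27,0],"turn": [0,0,0.34]}
    - {"slide": [-0.8,-0.27,0],"turn": [0,0,0.34]}
    - {"slide": [-0.8,-0.27,0],"turn": [0,0,0.34]}

```text
t: 5.85
tcp_pos: [435.0, -306.1, 222.6]
ee_rot: [2.402, 2.024, -0.0]
wrist_force: [0.1, -0.9, -0.4]
opening: 43.7
gripper_force: 0.0
```

servo_tool:
  increments:
    - {"slide": [0,0,1]}
    - {"slide": [0,0,1]}
    - {"slide": [0,0,1]}
    - {"slide": [0,0,1]}
    - {"slide": [0,0,1]}
    - {"slide": [0,0,1]}
    - {"slide": [0,0,1]}
    - {"slide": [0,0,1]}

```text
schema error: expected keys slide, turn
```

```bash
python3 plan.py 436 -45 20 0 20; python3 - <<'E'
from plant import vision
import cv2
i=vision.grab_frame('top')['frame'][140:290,210:390,::-1];cv2.imwrite('pics/c2.png',cv2.resize(i,None,fx=4,fy=4,interpolation=cv2.INTER_CUBIC))
E
```

```text
now [ 435.  -306.1  222.6] yaw -9.8 F [ 0.1 -0.9 -0.4] open 43.7 t 5.85
slide [ 0.521 -0.045  0.405] turn [-0.     0.    -0.098]
[ 441. -202.  142.]
[439. -97.  61.]
```

View pics/c2.png

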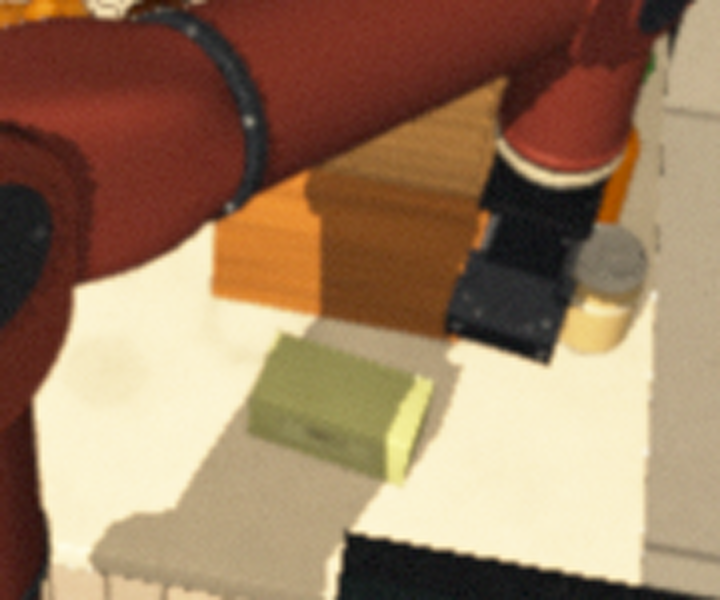

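The gripper is above its start spot, because the descent was refused, and the carton is untouched at about (340,410). Sending the descent again.

servo_tool:
  increments:
    - {"slide": [0,0,1],"turn": [0,0,0]}
    - {"slide": [0,0,1],"turn": [0,0,0]}
    - {"slide": [0,0,1],"turn": [0,0,0]}
    - {"slide": [0,0,1],"turn": [0,0,0]}
    - {"slide": [0,0,1],"turn": [0,0,0]}
    - {"slide": [0,0,1],"turn": [0,0,0]}
    - {"slide": [0,0,1],"turn": [0,0,0]}
    - {"slide": [0,0,1],"turn": [0,0,0]}

```text
t: 6.9
tcp_pos: [435.7, -305.1, 21.7]
ee_rot: [2.401, 2.026, -0.0]
wrist_force: [0.4, 0.0, -0.3]
opening: 43.6
gripper_force: 0.0
```

```bash
python3 plan.py 436 -45 20 0 20
```

```text
now [ 435.7 -305.1   21.7] yaw -9.7 F [ 0.4  0.  -0.3] open 43.6 t 6.9
slide [ 0.519 -0.045  0.003] turn [-0.     0.    -0.097]
[ 441. -201.   21.]
[439. -97.  20.]
```

servo_tool:
  increments:
    - {"slide": [0.52,-0.05,0],"turn": [0,0,-0.1]}
    - {"slide": [0.52,-0.05,0],"turn": [0,0,-0.1]}
    - {"slide": [0.52,-0.05,0],"turn": [0,0,-0.1]}
    - {"slide": [0.52,-0.05,0],"turn": [0,0,-0.1]}
    - {"slide": [0.52,-0.05,0],"turn": [0,0,-0.1]}
    - {"slide": [0.52,-0.05,0],"turn": [0,0,-0.1]}
    - {"slide": [0.52,-0.05,0],"turn": [0,0,-0.1]}
    - {"slide": [0.52,-0.05,0],"turn": [0,0,-0.1]}

```text
t: 7.9
tcp_pos: [440.0, -199.8, 22.6]
ee_rot: [2.328, 2.11, -0.0]
wrist_force: [0.4, -3.8, 2.0]
opening: 43.7
gripper_force: 1.6
```

servo_tool:
  increments:
    - {"slide": [0.52,-0.05,0],"turn": [0,0,-0.1]}
    - {"slide": [0.52,-0.05,0],"turn": [0,0,-0.1]}
    - {"slide": [0.52,-0.05,0],"turn": [0,0,-0.1]}
    - {"slide": [0.52,-0.05,0],"turn": [0,0,-0.1]}
    - {"slide": [0.52,-0.05,0],"turn": [0,0,-0.1]}
    - {"slide": [0.52,-0.05,0],"turn": [0,0,-0.1]}
    - {"slide": [0.52,-0.05,0],"turn": [0,0,-0.1]}
    - {"slide": [0.52,-0.05,0],"turn": [0,0,-0.1]}

```text
t: 8.9
tcp_pos: [437.1, -95.2, 22.6]
ee_rot: [-2.253, -2.19, 0.0]
wrist_force: [0.4, -2.7, 1.9]
opening: 43.5
gripper_force: 1.6
```

servo_tool:
  increments:
    - {"slide": [0.52,-0.05,0],"turn": [0,0,-0.1]}
    - {"slide": [0.52,-0.05,0],"turn": [0,0,-0.1]}
    - {"slide": [0.52,-0.05,0],"turn": [0,0,-0.1]}
    - {"slide": [0.52,-0.05,0],"turn": [0,0,-0.1]}
    - {"slide": [0,0,0],"turn": [0,0,0]}
    - {"slide": [-0.8,0,0],"turn": [0,0,0]}
    - {"slide": [-0.8,0,0],"turn": [0,0,0]}

```text
t: 9.78
tcp_pos: [432.9, -84.2, 22.4]
ee_rot: [-2.213, -2.228, 0.0]
wrist_force: [0.1, -0.4, -0.1]
opening: 43.6
gripper_force: 0.0
```

```bash
python3 plan.py 436 -100 20 0 2; python3 - <<'E'
from plant import vision
import cv2
a=vision.grab_frame('top')['frame'][140:290,190:390,::-1];b=vision.grab_frame('side')['frame'][120:270,140:340,::-1]
cv2.imwrite('pics/c3.png',cv2.resize(cv2.hconcat([a,b]),None,fx=2,fy=2,interpolation=cv2.INTER_CUBIC))
E
```

```text
now [432.9 -84.2  22.4] yaw 0.4 F [ 0.1 -0.4 -0.1] open 43.6 t 9.78
slide [-0.317  0.06   0.047] turn [-0.004 -0.003  0.039]
```

View pics/c3.png

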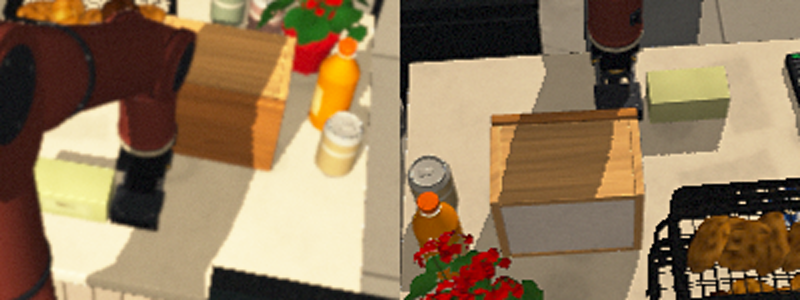

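The carton lies straight on the worktop, left of the gripper. Its top centre is at about (284,162) in the side view, and the door's front top edge runs from about (185.5,177) to (260,174.5).

```bash
python3 - <<'E'
from h import *
c=Cam('side');print(c.at(284,162,62),c.at(260,174.5,188),c.at(185.5,177,188))
E
python3 plan.py 433 -84 147 0 5
```

```text
[436.84024459  38.59355288  62.        ] [564.17945624 -58.19933079 188.        ] [ 555.33812116 -280.91162749  188.        ]
now [432.8 -85.7  22.5] yaw 0.2 F [-0.6  0.4 -0.2] open 43.5 t 9.88
slide [ 0.013  0.001 -0.996] turn [-0.001  0.001  0.008]
```

servo_tool:
  increments:
    - {"slide": [0,0,-1],"turn": [0,0,0]}
    - {"slide": [0,0,-1],"turn": [0,0,0]}
    - {"slide": [0,0,-1],"turn": [0,0,0]}
    - {"slide": [0,0,-1],"turn": [0,0,0]}
    - {"slide": [0,0,-0.9],"turn": [0,0,0]}
    - {"slide": [0,1,0],"turn": [0,0,0]}
    - {"slide": [0,1,0],"turn": [0,0,0]}
    - {"slide": [0,1,0],"turn": [0,0,0]}
  hand: 1

```text
t: 10.88
tcp_pos: [508.9, -82.5, 144.9]
ee_rot: [-2.213, -2.228, -0.0]
wrist_force: [0.9, -0.6, 0.3]
opening: 0.7
gripper_force: 0.0
```

servo_tool:
  increments:
    - {"slide": [-0.2,0.5,0],"turn": [0,0,0]}
    - {"slide": [0,0.2,0],"turn": [0,0,0]}
    - {"slide": [0,0.2,0],"turn": [0,0,0]}
    - {"slide": [0,0,0],"turn": [0,0,0]}

```text
t: 11.38
tcp_pos: [530.7, -88.1, 145.0]
ee_rot: [-2.214, -2.228, -0.0]
wrist_force: [-0.2, 0.2, 0.5]
opening: 0.6
gripper_force: 0.0
```

servo_tool:
  increments:
    - {"slide": [0,0.16,0],"turn": [0,0,0]}
    - {"slide": [0,0.16,0],"turn": [0,0,0]}
    - {"slide": [0,0.16,0],"turn": [0,0,0]}

```text
t: 11.75
tcp_pos: [542.6, -88.3, 145.0]
ee_rot: [-2.214, -2.227, 0.001]
wrist_force: [-3.2, 1.7, 3.5]
opening: 0.7
gripper_force: 2.3
```

servo_tool:
  increments:
    - {"slide": [0,0.12,0],"turn": [0,0,0]}
    - {"slide": [0,0.08,0],"turn": [0,0,0]}

```text
t: 12.0
tcp_pos: [547.2, -88.1, 144.9]
ee_rot: [-2.214, -2.227, 0.001]
wrist_force: [-11.3, 3.9, 7.2]
opening: 0.6
gripper_force: 6.5
```

servo_tool:
  increments:
    - {"slide": [0,0,0],"turn": [0,0,0]}
    - {"slide": [0,-1,0],"turn": [0,0,0]}
    - {"slide": [0,-1,0],"turn": [0,0,0]}
    - {"slide": [0,-1,0],"turn": [0,0,0]}
    - {"slide": [0,-1,0],"turn": [0,0,0]}
    - {"slide": [0,-0.6,0],"turn": [0,0,0]}

```text
t: 12.75
tcp_pos: [432.3, -89.2, 145.1]
ee_rot: [2.215, 2.227, 0.002]
wrist_force: [-0.4, 0.6, -0.7]
opening: 0.4
gripper_force: 0.0
```

servo_tool:
  increments:
    - {"slide": [0.8,0,0],"turn": [0,0,0]}
    - {"slide": [1,0,0],"turn": [0,0,0]}
    - {"slide": [1,0,0],"turn": [0,0,0]}
    - {"slide": [0,0,0],"turn": [0,0,0]}
    - {"slide": [0,0,0],"turn": [0,0,0]}

```text
t: 13.38
tcp_pos: [432.7, -19.8, 145.2]
ee_rot: [2.215, 2.227, 0.0]
wrist_force: [-1.1, 0.3, 0.1]
opening: 0.4
gripper_force: 0.0
```

```bash
python3 plan.py 545 -35 145 0 4; python3 - <<'E'
from plant import vision
import cv2
a=vision.grab_frame('top')['frame'][140:290,190:390,::-1];b=vision.grab_frame('side')['frame'][120:270,140:340,::-1]
cv2.imwrite('pics/c4.png',cv2.resize(cv2.hconcat([a,b]),None,fx=2,fy=2,interpolation=cv2.INTER_CUBIC))
E
```

```text
now [432.7 -19.8 145.2] yaw 0.3 F [-1.1  0.3  0.1] open 0.4 t 13.38
slide [-0.156  1.123  0.002] turn [0.002 0.001 0.016]
```

View pics/c4.png

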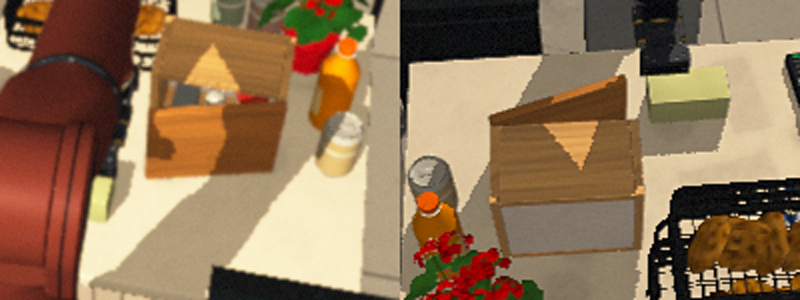

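The door stands ajar, its free top corner at side pixel (253,159); the honey and sugar are visible behind it. The carton hasn't moved.

```bash
python3 - <<'E'
from h import *
print(Cam('side').at(253,159,188))
E
```

```text
[505.59435551 -74.19750225 188.        ]
```

servo_tool:
  increments:
    - {"slide": [-0.1,1,0],"turn": [0,0,0]}
    - {"slide": [-0.1,1,0],"turn": [0,0,0]}
    - {"slide": [-0.1,1,0],"turn": [0,0,0]}
    - {"slide": [-0.1,1,0],"turn": [0,0,0]}
    - {"slide": [0,0.7,0],"turn": [0,0,0]}
    - {"slide": [0,0,0],"turn": [0,0,0]}

```text
t: 14.22
tcp_pos: [550.6, -29.3, 144.8]
ee_rot: [2.215, 2.226, -0.002]
wrist_force: [-0.6, -0.4, 0.2]
opening: 0.7
gripper_force: 0.0
```

servo_tool:
  increments:
    - {"slide": [-0.6,0,0],"turn": [0,0,0]}
    - {"slide": [-0.6,0,0],"turn": [0,0,0]}
    - {"slide": [-0.6,0,0],"turn": [0,0,0]}
    - {"slide": [-0.6,0,0],"turn": [0,0,0]}
    - {"slide": [0,0,0],"turn": [0,0,0]}

```text
t: 14.85
tcp_pos: [550.0, -90.2, 145.2]
ee_rot: [2.217, 2.225, -0.0]
wrist_force: [0.8, 0.5, 0.5]
opening: 0.8
gripper_force: 0.0
```

```bash
python3 plan.py 381 -280 145 80 24
```

```text
now [550.  -90.2 145.2] yaw 0.2 F [0.8 0.5 0.5] open 0.8 t 14.85
slide [-0.079 -0.453  0.   ] turn [-0.     0.    -0.665]
[ 465. -124.  145.]
[ 405. -192.  145.]
[ 381. -280.  145.]
```

servo_tool:
  increments:
    - {"slide": [-0.08,-0.45,0],"turn": [0,0,-0.66]}
    - {"slide": [-0.08,-0.45,0],"turn": [0,0,-0.66]}
    - {"slide": [-0.08,-0.45,0],"turn": [0,0,-0.66]}
    - {"slide": [-0.08,-0.45,0],"turn": [0,0,-0.66]}
    - {"slide": [-0.08,-0.45,0],"turn": [0,0,-0.66]}
    - {"slide": [-0.08,-0.45,0],"turn": [0,0,-0.66]}
    - {"slide": [-0.08,-0.45,0],"turn": [0,0,-0.66]}
    - {"slide": [-0.08,-0.45,0],"turn": [0,0,-0.66]}

```text
t: 15.85
tcp_pos: [466.0, -121.8, 145.1]
ee_rot: [-1.644, -2.677, -0.001]
wrist_force: [0.3, 0.5, 0.8]
opening: 0.2
gripper_force: 0.1
```

servo_tool:
  increments:
    - {"slide": [-0.08,-0.45,0],"turn": [0,0,-0.66]}
    - {"slide": [-0.08,-0.45,0],"turn": [0,0,-0.66]}
    - {"slide": [-0.08,-0.45,0],"turn": [0,0,-0.66]}
    - {"slide": [-0.08,-0.45,0],"turn": [0,0,-0.66]}
    - {"slide": [-0.08,-0.45,0],"turn": [0,0,-0.66]}
    - {"slide": [-0.08,-0.45,0],"turn": [0,0,-0.66]}
    - {"slide": [-0.08,-0.45,0],"turn": [0,0,-0.66]}
    - {"slide": [-0.08,-0.45,0],"turn": [0,0,-0.66]}

```text
t: 16.85
tcp_pos: [406.0, -189.8, 145.1]
ee_rot: [0.989, 2.982, 0.001]
wrist_force: [-0.3, 0.4, -0.3]
opening: 0.3
gripper_force: 0.1
```

```bash
python3 plan.py 381 -280 145 80 8; python3 -c "
from plant import telemetry;print(telemetry.read_state()['joint_pos'])"
```

```text
now [ 406.  -189.8  145.1] yaw 53.3 F [-0.3  0.4 -0.3] open 0.3 t 16.85
slide [-0.078 -0.466  0.001] turn [ 0.001  0.    -0.668]
[-0.56197681 -0.08849382  0.8791589   2.06728567  0.07476666  1.13182897
  1.21349117]
```

servo_tool:
  increments:
    - {"slide": [-0.08,-0.46,0],"turn": [0,0,-0.66]}
    - {"slide": [-0.08,-0.46,0],"turn": [0,0,-0.66]}
    - {"slide": [-0.08,-0.46,0],"turn": [0,0,-0.66]}
    - {"slide": [-0.08,-0.46,0],"turn": [0,0,-0.66]}
    - {"slide": [-0.08,-0.46,0],"turn": [0,0,-0.66]}
    - {"slide": [-0.08,-0.46,0],"turn": [0,0,-0.66]}
    - {"slide": [-0.08,-0.4,0],"turn": [0,0,-0.66]}
    - {"slide": [-0.05,-0.25,0],"turn": [0,0,-0.3]}

```text
t: 17.85
tcp_pos: [382.5, -272.5, 145.1]
ee_rot: [0.333, 3.124, 0.0]
wrist_force: [-0.1, 0.2, 0.1]
opening: 0.7
gripper_force: 0.1
```

```bash
python3 plan.py 381 -280 145 80 8;  python3 - <<'E'
from plant import vision
import cv2
a=vision.grab_frame('top')['frame'][140:290,190:390,::-1];b=vision.grab_frame('side')['frame'][90:240,140:340,::-1]
cv2.imwrite('pics/c5.png',cv2.resize(cv2.hconcat([a,b]),None,fx=2,fy=2,interpolation=cv2.INTER_CUBIC))
E
```

```text
now [ 382.5 -272.5  145.1] yaw 77.8 F [-0.1  0.2  0.1] open 0.7 t 17.85
slide [-0.    -0.038  0.001] turn [ 0.     0.    -0.054]
```

View pics/c5.png

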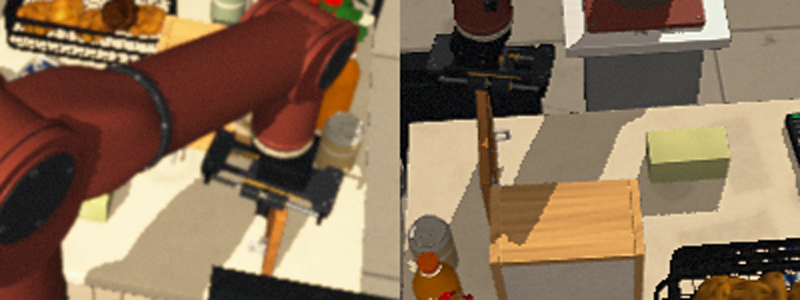

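The door is open at roughly 90–95° (top edge from side crop (488,190) to (480,90)), and the carton is untouched. Backing the fingers away along +y, then up.

servo_tool:
  increments:
    - {"slide": [0,0.3,0],"turn": [0,0,0]}
    - {"slide": [0,0.6,0],"turn": [0,0,0]}
    - {"slide": [0,0.8,0],"turn": [0,0,0]}
    - {"slide": [0,0.6,-0.6],"turn": [0,0,0]}
    - {"slide": [0,0.4,-1],"turn": [0,0,0]}
    - {"slide": [0,0,-1],"turn": [0,0,0]}
    - {"slide": [0,0,-1],"turn": [0,0,0]}
    - {"slide": [0,0,0],"turn": [0,0,0]}

```text
t: 18.95
tcp_pos: [397.8, -206.0, 236.6]
ee_rot: [0.334, 3.12, 0.001]
wrist_force: [-0.5, 0.2, -0.7]
opening: 0.7
gripper_force: 0.0
```

servo_tool:
  increments:
    - {"slide": [0,1,0],"turn": [0,0,0]}
    - {"slide": [0,1,0],"turn": [0,0,0]}
    - {"slide": [0,1,0],"turn": [0,0,0]}
    - {"slide": [0,0,0],"turn": [0,0,0]}
    - {"slide": [0,0,0],"turn": [0,0,0]}
    - {"slide": [0,0,0],"turn": [0,0,0]}

```text
t: 19.7
tcp_pos: [412.3, -134.0, 234.9]
ee_rot: [-0.337, -3.123, 0.0]
wrist_force: [0.3, 0.8, -0.5]
opening: 0.1
gripper_force: 0.0
```

```bash
python3 - <<'E'
from plant import vision
import cv2
a=vision.grab_frame('top')['frame'][140:290,190:390,::-1];b=vision.grab_frame('side')['frame'][90:240,140:340,::-1]
cv2.imwrite('pics/c6.png',cv2.resize(cv2.hconcat([a,b]),None,fx=2,fy=2,interpolation=cv2.INTER_CUBIC))
E
```

```text
(no output)
```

View pics/c6.png

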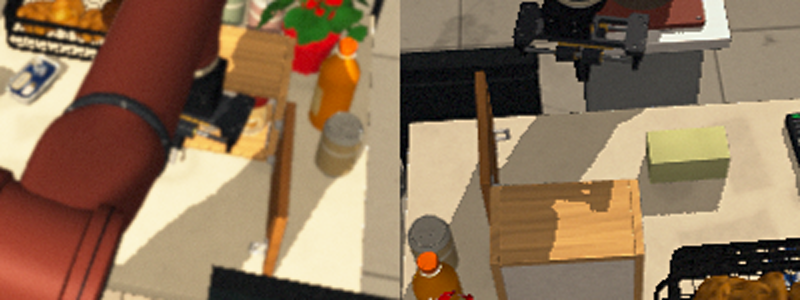

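The door stands open by itself and clear of the gripper. Its top free end is at side pixel about (183,126) and its hinge end about (185.5,182). I'll check the angle and hand in if it's above 85°.

```bash
python3 - <<'E'
from h import *
from plant import env
p=Cam('side').at(183,126,188);d=p[:2]-[579,-286];a=np.arctan2(-d[0],d[1]);print(p,np.linalg.norm(d),a)
if a>1.48: print(env.hand_in())
E
```

```text
[ 358.44668324 -286.78636458  188.        ] 220.55471861436 1.5743617288446008
the job is handed in; nothing more can be done
None
```

The job is handed in: the carton was slid clear to the left, the catch was pressed and let go, and the door measured open at about 1.57 rad (90°) with the arm clear; the hand-in call returned no verdict.

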